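# Lock the cigar-mould press with its retaining pin

## Robot

A 7-joint arm with a two-finger parallel gripper is mounted at the origin on the work surface. World frame = base frame: x ahead of the robot, y to its left, z up, the work surface at z = 0. Lengths are in m, angles in rad, forces in N, time in s.
With the tool pointing down it reaches from about 0.4 to 0.85 m from the base axis. Payload 6.9 kg.
Tool frame: the origin (TCP) lies between the finger pads; the fingertips stand 17 mm ahead of it and the grasp point (between the pads) lies 2 mm behind it; z points along the fingers, x is the direction in which the jaws open and shut, and the axes are right-handed (so a half turn about z gives the same grasp; the last joint's range is limited). The gripper opens to 85 mm and grips with 20 to 120 N. Pads are 22 mm wide; open, the fingers measure 114 mm over their backs; the gripper's body (76 mm by 85 mm) begins 54 mm behind the grasp point. The pads swing forward as they close: fully open they stand 13 mm farther back than shut.
Start: joints at [-1.141, 0.507, -0.238, 1.5, 0.126, 1.149, -0.155], TCP at [0.199, 0.593, 0.22] pointing down, gripper open.
Joint ranges: [-3.08, 3.08], [-0.24, 2.05], [-1.43, 1.35], [0, 2.5], [-1.52, 4.66], [0.17, 1.96], [-2.89, 2.89]. Speed limits (rad/s): [2.39, 2.39, 3.14, 3.14, 3.14, 3.14, 3.14].

## Interface

Orientations are given as a unit quaternion [w, x, y, z].
In Python, from plant import telemetry, vision, env gives the robot as it stands.
- The arm moves only by the shell command python3 -m inch 'ROWS'. ROWS is JSON, a list of rows, each a list of 7 numbers: the closure in counts, from 0 (fully open) to 255 (shut), then the shift along the tool's x, y, z in cm, then the turn, a rotation vector about the tool's x, y, z in degrees. A call has 1 to 12 rows; each row is the pose to reach, as a shift and turn from the pose measured when the call began, along the tool's axes at that moment; what a row does not reach only later rows make up. A row lasts 1/10 s, in which the tool goes at most 50 mm and 8.59 degrees, less where a joint would pass 70% of its speed; a pose out of reach is approached as far as the arm can. A call with a gripper value outside its range is refused whole. The fingers move at their own pace and stop on an object; the grip force is fixed at half the most. Time passes only in rows, so rows that repeat a pose let the fingers close. It gives the time, the measured TCP pose, the force and the opening at its end, in the units of the state.
- telemetry.get_obs(): the state, without advancing time (a new reading comes with each control period).
- vision.capture(name): name is "side" or "top" or "wrist"; returns (picture, depth): 480x640x3 uint8, red, green, blue; 480x640 float32, m along the optical axis (not along the pixel's ray), 0 where there is no reading.
- vision.camera_info(name): a dict with "camera_matrix" (3x3 intrinsics, pixels), "world_from_camera" (4x4, takes a point from camera to world coordinates). Camera axes: x right, y down, z forward; pixel columns grow to the right and rows downward; lengths in m; the calibration is good to about 2 mm. A picture is of the moment at which its call begins: read the wrist's pose just before it. camera_info takes no time and is no camera call; for the wrist camera it gives the pose at the moment of the call.
- env.sign_off(): hands the job in, once; it reports no verdict.
The state is a dict: "time": time; "q": joint angles; "qd": joint speeds; "joint_torque": joint torques, N m; "tool_pos": TCP position; "eef_rot": TCP orientation; "force": force on the tool from outside, world axes, zero at the start; "torque": the same for the moment, N m; "gripper_width": finger opening in m.
Only numpy, scipy, OpenCV 4.12 (cv2) and the standard library are available. Lean on these libraries where they do the work, as an engineer would, in place of code of your own. Each camera call takes 0.05 s, during which the arm holds its last target. There are 200 camera calls.

## Task

Close the sloping cigar-mould press for the next batch: swing its steel bar down the slope across the mould until it is fully home between the plates of the lug, then take the retaining pin (the one with the plain cylindrical knob) out of the block and push it down through the lug and the bar's eye until its collar lies flat on the lug. Leave the ball-headed tamper and everything else on the bench where it is.

Things in the scene. Friction and masses are not known exactly. Their poses are not given: they have to be found in the camera images.
- bar (a joint): Angle (rad) of the flat steel swing bar. 0 = fully closed across the mould, at its stop, eye in line with the lug's holes; grows to 1.2 as the free end swings up the slope (from the lug's +y towards its +x), in the plane of the bed. The pivot is stiff: the bar stays where it is left and takes 3 to 5 N at the handle to move.
- bar_pivot (a point): Point on the bar's pivot axis, on the bar's top face. The bar is 8 mm thick, 30 mm wide (36 mm at the eye), 190 mm from pivot to free end. Axes turn with the bar: x up the slope when closed, y along the bar from pivot to eye, z square to the bed, along the pivot axis.
- bar_handle (a point): Middle of the bar's upright round handle post, 90 mm along the bar from the pivot: 22 mm diameter, standing 52 mm off the bar's top face along z, square to the bed (30 degrees from vertical). This point is 28 mm above the bar's top face, 24 mm below the post's end.
- bar_eye (a point): Centre of the 20 mm hole (eye) near the bar's free end, on the bar's top face, 170 mm from the pivot.
- lug: Fixed steel fork at the press's far end: two plates 46 x 48 x 10 mm, 14 mm apart, joined on the low side; a 20 mm hole through both. Origin: centre of the hole's mouth, top face of the upper plate. z: out along the hole, leaning 30 degrees from vertical to the low side; x: up the slope; y: along the closed bar. Lower plate's underside z = -34 mm, bed z = -79 mm.
- press: The press: a wooden stand, base 210 x 270 mm, origin at the centre of its underside on the table, x pointing to its high rear side (roughly the robot's right), y to its lug's end (roughly away from the robot). A bed sloping 30 degrees carries a closed 115 x 110 mm wooden mould. Fixed to the table; stands either left or right on the bench.
- pin_block: Dark wooden block fixed to the table, 80 (x) x 170 (y) x 75 mm high, origin at the centre of its underside. Two upright through holes of 22 mm at y = +45 and -45 mm: one holds the retaining pin, the other the tamper, either way round.
- pin: Loose steel retaining pin, 180 g, upright in a hole of the block, collar on the block's top. Origin: centre of the collar's underside, z along the axis to the knob. Collar 36 mm diameter, z 0 to 6 mm; cylindrical wooden knob 28 mm diameter, z 6 to 46 mm; shank 16 mm diameter down to z = -54 mm, then a tapered nose, 7 mm diameter at z = -65 mm.
- tamper: Bystander in the block's other hole: same shank and collar but with a 46 mm ball for a knob, top 59 mm above the block. Origin under its collar.
- tin: Bystander: loose tin, 76 mm diameter, 85 mm high, beside the press's high side. Origin under its base.
- glue_jar: Bystander: loose amber glass jar, 64 mm diameter, 75 mm high, behind the pin block. Origin under its base.
- gauge: Bystander: loose flat wooden ring gauge, 50 x 110 x 10 mm, on the robot's side of the pin block. Origin under its centre.

How it is judged:
By the outcome, as a careful person would: the job done as asked, in the order asked, and still so for the second after the job is handed in, with the robot touching nothing.
It also fails if it takes over 64 s, if anything falls off the work surface, if the arm or the gripper's body presses on something with over 40 N, if the wrist force passes 120 N, or if a joint passes its speed limit or range.

## Working session

There is one attempt and no reset: what is moved stays moved. The work goes in short steps, Python scripts to look and compute and a shell command to move; the robot and the scene stay as the last step left them, time stands still between calls to the robot, and variables do not carry over. Pictures are saved under pics/ and viewed, about 8 in all and at most 12, crops included, and the job is handed in when it is done.

```bash
mkdir -p pics
cat > h.py <<'E'
import numpy as np, cv2
from plant import telemetry, vision, env
from scipy.spatial.transform import Rotation as R
def shot(n,f):
    im,d=vision.capture(n); ci=vision.camera_info(n)
    cv2.imwrite(f'pics/{f}.png',im[...,::-1]); np.savez(f'pics/{f}.npz',im=im,d=d,K=ci['camera_matrix'],T=ci['world_from_camera'])
def load(f):
    z=np.load(f'pics/{f}.npz'); K,T,d=z['K'],z['T'],z['d']
    u,v=np.meshgrid(np.arange(640),np.arange(480))
    P=np.stack([(u-K[0,2])/K[0,0]*d,(v-K[1,2])/K[1,1]*d,d,np.ones_like(d)],-1)@np.array(T).T
    return z['im'],P[...,:3],d
def pose():
    o=telemetry.get_obs(); q=o['eef_rot']; return np.array(o['tool_pos']),R.from_quat(q,scalar_first=True),o
E
python3 - <<'E'
from h import *
shot('top','t0'); shot('side','s0')
for f in('t0','s0'):
    z=np.load(f'pics/{f}.npz'); print(z['K'].round(1).tolist(),z['T'].round(3).tolist())
p,r,o=pose(); print(o['time'],p,r.as_matrix().round(3),o['gripper_width'])
a=np.hstack([cv2.imread('pics/t0.png')]);
E
```

```text
[[472.6, 0.0, 319.3], [0.0, 472.6, 242.9], [0.0, 0.0, 1.0]] [[0.024, -0.996, 0.09, 0.448], [-1.0, -0.024, 0.001, -0.102], [0.002, -0.09, -0.996, 1.044], [0.0, 0.0, 0.0, 1.0]]
[[527.7, 0.0, 319.1], [0.0, 527.7, 241.8], [0.0, 0.0, 1.0]] [[-0.991, -0.061, 0.12, 0.442], [-0.133, 0.565, -0.814, 0.649], [-0.018, -0.823, -0.568, 0.642], [0.0, 0.0, 0.0, 1.0]]
0.1 [0.19880708 0.59206081 0.21893766] [[ 0.318  0.948 -0.   ]
 [ 0.948 -0.318 -0.002]
 [-0.002  0.    -1.   ]] 0.08550895437630551
```

View pics/t0.png

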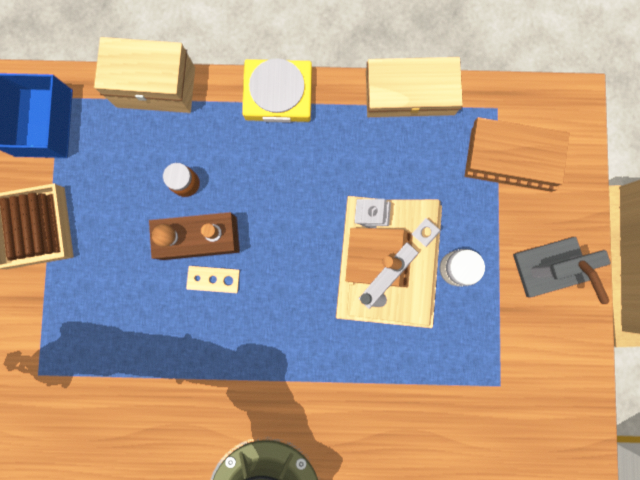

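View pics/s0.png

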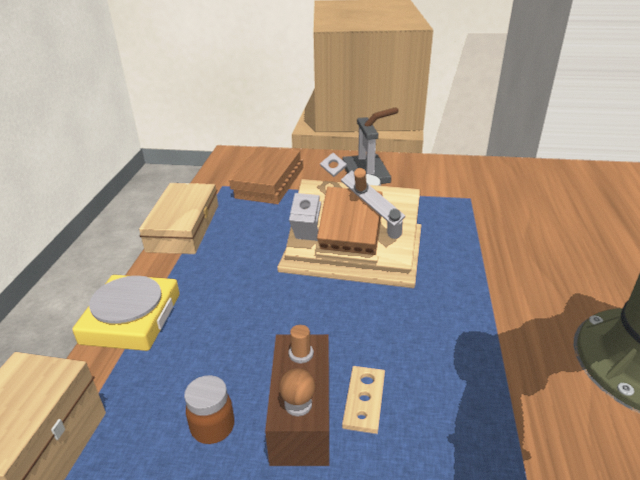

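The top view shows the lug hole at (372,211), pivot boss about (367,298), handle top about (391,262), eye (427,231) and the pin knob (209,231) on the right of the block, with the ball tamper to its left. The side view agrees.

Run:
```python
from h import *
im,P,d=load('t0')
for n,(u,v) in dict(lugL=(360,203),lugR=(385,203),lugB=(363,221),lugBR=(383,221),eyeU=(430,223),eyeR=(434,234),eyeL=(418,232),barmid=(408,248),bar2=(380,283),piv=(367,298),handle=(390,261),knob=(209,230),knob2=(212,232),blk1=(160,250),blk2=(230,250),blk3=(190,222)).items():
    print(n,P[v-1:v+2,u-1:u+2].reshape(-1,3).mean(0).round(4))
a=cv2.resize(cv2.imread('pics/t0.png')[185:335,325:495],None,fx=4.5,fy=4,interpolation=cv2.INTER_CUBIC)[:, :]
a=cv2.resize(cv2.imread('pics/t0.png')[190:330,335:475],(600,600),interpolation=cv2.INTER_CUBIC)
b=cv2.resize(cv2.imread('pics/t0.png')[205:265,145:245],(800,480)) 
cv2.imwrite('pics/c0.png',a)
```

```text
lugL [ 0.594  -0.1714  0.2246]
lugR [ 0.6105 -0.2272  0.1382]
lugB [ 0.5757 -0.1859  0.1285]
lugBR [ 0.5743 -0.2229  0.1444]
eyeU [ 0.5675 -0.3046  0.1811]
eyeR [ 0.5469 -0.311   0.1849]
eyeL [ 0.5516 -0.2847  0.1706]
barmid [ 0.522  -0.268   0.1616]
bar2 [ 0.4556 -0.2194  0.1376]
piv [ 0.4265 -0.1951  0.1358]
handle [ 0.4947 -0.2286  0.2009]
knob [0.5517 0.1159 0.1205]
knob2 [0.5367 0.0861 0.2243]
blk1 [0.5132 0.2258 0.0741]
blk2 [0.5171 0.0834 0.066 ]
blk3 [0.5725 0.1666 0.0754]
```

View pics/c0.png

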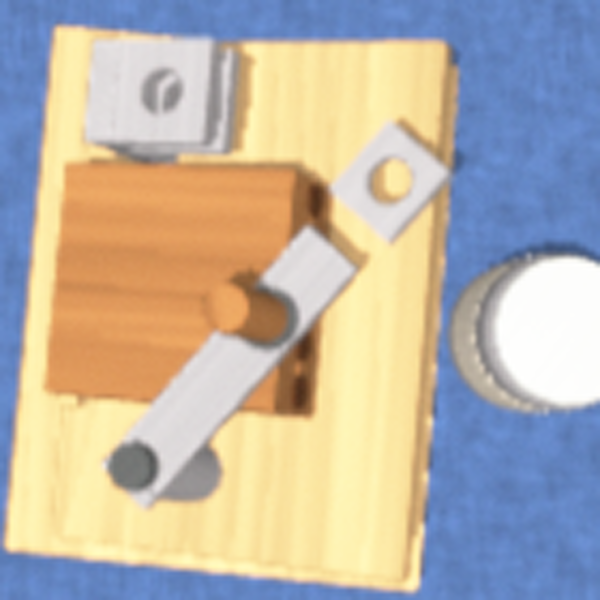

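Run:
```python
from h import *
from scipy.optimize import least_squares
C={}
for f in('t0','s0'):
    z=np.load(f'pics/{f}.npz'); C[f]=(z['K'],np.linalg.inv(z['T']),z['T'])
def proj(f,X):
    K,Ti,_=C[f]; c=Ti[:3,:3]@X+Ti[:3,3]; return (K@c/c[2])[:2]
def Rl(yaw): # x up slope horizontally (sin.. ) yaw=0 : press x=-y world,y=+x world
    return R.from_euler('z',yaw-np.pi/2).as_matrix()@R.from_euler('y',-30,degrees=True).as_matrix()
obs=[('t0','lug',(372.8,211.2)),('t0','eye',(426,232)),('t0','hand',(388.2,261.6)),('s0','lug',(305,204.5)),('s0','eye',(333.5,164.5)),('s0','hand',(360,172.5))]
def pts(p):
    M=Rl(p[3]); L=p[:3]; th=p[4]; b=np.array([np.sin(th),np.cos(th),0])
    f=lambda v:L+M@np.array(v)
    pv=np.array([0,-.17,-.013])
    return dict(lug=L,eye=f(pv+.17*b),hand=f(pv+.09*b+[0,0,.052]),piv=f(pv),hmid=f(pv+.09*b+[0,0,.028]),hclosed=f([0,-.08,.015]),M=M)
def res(p):
    q=pts(p); r=[ (proj(f,q[n])-o) for f,n,o in obs]; return np.concatenate(r)
s=least_squares(res,[.59,-.2,.14,0,.8]); print(s.x.round(4),s.fun.round(1))
q=pts(s.x)
for k,v in q.items(): print(k,v.round(4).tolist())
np.savez('model.npz',x=s.x)
# depth check: bar & lug plane height in lug frame
for f in('t0','s0'):
    im,P,d=load(f); L=(P-q['lug'])@q['M']; ok=d>0
    for nm,(x0,x1,y0,y1) in dict(lug=(-.02,.02,-.02,.02)).items():
        m=ok&(L[...,0]>x0)&(L[...,0]<x1)&(L[...,1]>y0)&(L[...,1]<y1)&(L[...,2]>-.03)&(L[...,2]<.03); print(f,nm,np.median(L[m][:,2]).round(4),m.sum())
    th=s.x[4]; a=L[...,0]*np.sin(th)+(L[...,1]+.17)*np.cos(th); b=L[...,0]*np.cos(th)-(L[...,1]+.17)*np.sin(th)
    m=ok&(a>.03)&(a<.18)&(abs(b)<.012)&(abs(L[...,2]+.013)<.015); print(f,'bar z',np.median(L[m][:,2]).round(4))
# pin
for f,o in(('t0',(209.5,230)),('s0',(300,331))):
    K,_,T=C[f]; r=T[:3,:3]@np.linalg.solve(K,[*o,1]); t=(.121-T[2,3])/r[2]; print('knob',(T[:3,3]+t*r).round(4))
im,P,d=load('t0'); m=(abs(P[...,2]-.075)<.006)&(abs(P[...,0]-.54)<.08)&(abs(P[...,1]-.15)<.12)
print(cv2.minAreaRect(P[m][:,:2].astype(np.float32)))
v=cv2.imread('pics/s0.png')[140:290,270:440]; w=cv2.imread('pics/s0.png')[315:470,230:406]
cv2.imwrite('pics/c1.png',np.hstack([cv2.resize(v,(400,353),interpolation=2),cv2.resize(w,(400,353),interpolation=2)]))
```

```text
[ 0.5942 -0.205   0.1302 -0.0713  0.6656] [ 0.2  0.5  0.1  0.4 -0.2  0.4 -0.2  0.1 -0.7 -0.6 -0.5  0.3]
lug [0.5942, -0.205, 0.1302]
eye [0.5511, -0.2995, 0.1715]
hand [0.4932, -0.2265, 0.1918]
piv [0.4242, -0.1993, 0.119]
hmid [0.4924, -0.2384, 0.171]
hclosed [0.5149, -0.1918, 0.1432]
M [[-0.0617, 0.9975, 0.0356], [-0.8638, -0.0712, 0.4987], [0.5, 0.0, 0.866]]
t0 lug 0.0058 396
t0 bar z -0.0062
s0 lug 0.0054 380
s0 bar z -0.0071
knob [0.5517 0.1149 0.121 ]
knob [0.5498 0.1227 0.121 ]
((0.5469995141029358, 0.16339795291423798), (0.08053164184093475, 0.17117318511009216), 6.971042633056641)
```

View pics/c1.png

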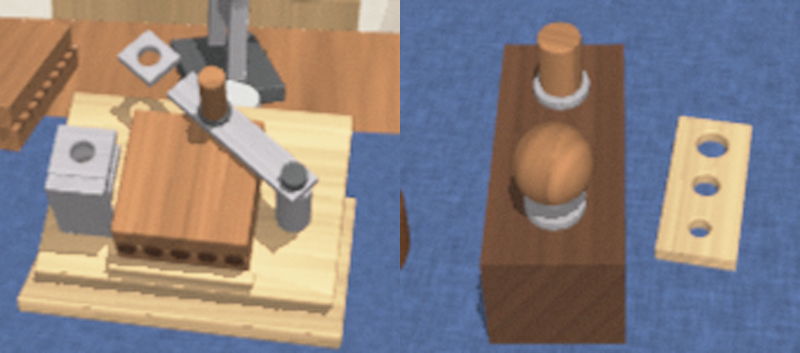

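```bash
cat >> h.py <<'E'
n_=lambda v:np.array(v)/np.linalg.norm(v)
def frame(z,x):
    z=n_(z); x=np.array(x,float); x=n_(x-z*(x@z)); return R.from_matrix(np.stack([x,np.cross(z,x),z],1))
def rel(tp,tr=None):
    p,r,_=pose(); tr=r if tr is None else tr
    return np.r_[r.inv().apply(np.array(tp)-p)*100,(r.inv()*tr).as_rotvec(degrees=True)].round(2).tolist()
E
python3 - <<'E'
from h import *
dn=frame([0,0,-1],[1,.1,0])
print(rel([.40,.40,.30],frame([0,0,-1],[.8,.6,0])),rel([.50,.12,.30],dn))
E
```

```text
[-11.82, 25.19, -8.09, 0.03, 0.09, 34.58] [-35.18, 43.57, -8.05, 0.05, 0.08, 65.74]
```

```bash
python3 -m inch '[[0,-5,10,-5,0,0,15],[0,-12,25,-8,0,0,35],[0,-12,25,-8,0,0,35],[0,-12,25,-8,0,0,35],[0,-12,25,-8,0,0,35],[0,-12,25,-8,0,0,35],[0,-35.2,43.6,-8,0,0,66],[0,-35.2,43.6,-8,0,0,66],[0,-35.2,43.6,-8,0,0,66],[0,-35.2,43.6,-8,0,0,66],[0,-35.2,43.6,-8,0,0,66],[0,-35.2,43.6,-8,0,0,66]]'
python3 -m inch '[[0,0,0,0,0,0,0],[0,0,0,0,0,0,0],[0,0,0,0,0,0,0]]'
python3 - <<'E'
from h import *
shot('wrist','w1'); p,r,o=pose(); print(p,o['q'],r.as_matrix().round(3)); z=np.load('pics/w1.npz'); print(z['K'],z['T'].round(3))
E
```

```text
time: 1.3
tool_pos: [0.5003, 0.1175, 0.2994]
eef_rot: [0.001, 0.999, 0.047, -0.0]
force: [0.2, -0.1, 0.6]
gripper_width: 0.0858
time: 1.6
tool_pos: [0.4998, 0.1189, 0.2991]
eef_rot: [0.0, 0.999, 0.048, -0.001]
force: [-0.2, 1.2, 0.3]
gripper_width: 0.0856
[0.49977598 0.11924225 0.29914088] [-0.42255598  0.27563854  0.19003787  1.65059302 -0.05395214  1.22223573
 -0.12379086] [[ 0.995  0.097 -0.001]
 [ 0.097 -0.995 -0.001]
 [-0.002  0.001 -1.   ]]
[[342.7719417    0.         316.87772315]
 [  0.         342.7719417  237.35311677]
 [  0.           0.           1.        ]] [[ 0.995  0.093  0.026  0.494]
 [ 0.097 -0.956 -0.277  0.189]
 [-0.001  0.278 -0.961  0.454]
 [ 0.     0.     0.     1.   ]]
```

View pics/w1.png

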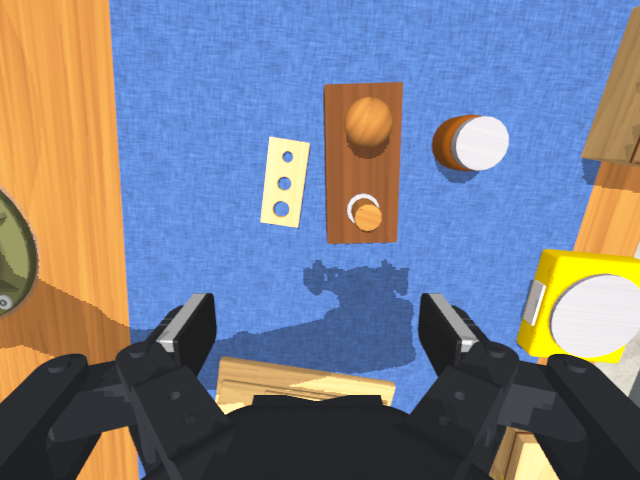

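```bash
cat >> h.py <<'E'
def ray(f,o,z=None,n=(0,0,1)):
    q=np.load(f'pics/{f}.npz'); r=q['T'][:3,:3]@np.linalg.solve(q['K'],[*o,1]); c=q['T'][:3,3]; n=np.array(n); return c+r*((z-c@n)/(r@n))
def model(dz=.006):
    x=np.load('model.npz')['x']; M=R.from_euler('z',x[3]-np.pi/2).as_matrix()@R.from_euler('y',-30,degrees=True).as_matrix()
    return x[:3]+M[:,2]*dz,M,x[4]
def bar(th,a,h,dz=.006):
    L,M,_=model(dz); b=np.array([np.sin(th),np.cos(th),0]); return L+M@(np.array([0,-.17,-.013+h])+a*b)
def bfr(th):
    L,M,_=model(); return frame(-M[:,2],-M@[np.cos(th),-np.sin(th),0])
E
python3 - <<'E'
from h import *
print('knob',ray('w1',(369,218),.121),'collar',ray('w1',(363,208.5),.081))
th=model()[2]
print(bar(th,.09,.034), rel([.47,-.08,.32],bfr(th)),rel(bar(th,.09,.13),bfr(th)))
E
```

```text
knob [0.55210352 0.1185535  0.121     ] collar [0.55103982 0.1200597  0.081     ]
[ 0.49278803 -0.23244149  0.18139244] [-4.9, 19.54, -2.06, -26.34, -15.58, -41.21] [-3.3, 30.2, 3.5, -26.34, -15.58, -41.21]
```

The wrist view shows the knob top at (369,218) and the ball at (369,121), which gives the pin at about (0.552, 0.119). Next I move above the handle.

```bash
python3 -m inch '[[0,-4.9,10,-2,-9,-5,-14],[0,-4.9,19.5,-2,-18,-10,-28],[0,-4.9,19.5,-2,-26.3,-15.6,-41.2],[0,-4.9,19.5,-2,-26.3,-15.6,-41.2],[0,-4.9,19.5,-2,-26.3,-15.6,-41.2],[0,-3.3,30.2,2,-26.3,-15.6,-41.2],[0,-3.3,30.2,2,-26.3,-15.6,-41.2],[0,-3.3,30.2,2,-26.3,-15.6,-41.2],[0,-3.3,30.2,2,-26.3,-15.6,-41.2],[0,-3.3,30.2,2,-26.3,-15.6,-41.2],[0,-3.3,30.2,2,-26.3,-15.6,-41.2],[0,-3.3,30.2,2,-26.3,-15.6,-41.2]]'
python3 - <<'E'
from h import *
shot('wrist','w2'); p,r,o=pose(); print(p,np.round(o['q'],2)); th=model()[2]; print(rel(bar(th,.09,.034),bfr(th)))
E
```

```text
time: 2.85
tool_pos: [0.4968, -0.183, 0.2799]
eef_rot: [0.228, 0.883, 0.392, -0.121]
force: [0.1, 0.4, -0.3]
gripper_width: 0.0854
[ 0.49671849 -0.18325752  0.27987095] [-0.22  0.32  0.23  1.79  0.5   1.13  0.6 ]
[0.47, -0.44, 11.0, 0.02, -0.09, 0.07]
```

View pics/w2.png

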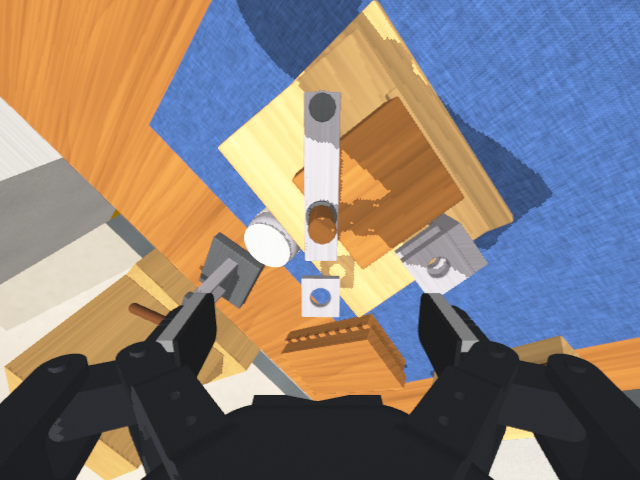

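```bash
cat > fit.py <<'E'
from h import *
from scipy.optimize import least_squares
def fit(obs,zc=()):
    # obs: (file,name,px,weight); zc: measured lug-plane height from depth
    C={}
    for f in {o[0] for o in obs}:
        z=np.load(f'pics/{f}.npz'); C[f]=(z['K'],np.linalg.inv(z['T']))
    def pts(p):
        M=R.from_euler('z',p[3]-np.pi/2).as_matrix()@R.from_euler('y',-30,degrees=True).as_matrix(); th=p[4]
        b=np.array([np.sin(th),np.cos(th),0]); pv=np.array([0,-.17,-.013]); g=lambda v:p[:3]+M@np.array(v)
        return dict(lug=p[:3],eye=g(pv+.17*b),hand=g(pv+.09*b+[0,0,.052]),hbase=g(pv+.09*b))
    def res(p):
        q=pts(p); r=[]
        for f,n,o,w in obs:
            K,Ti=C[f]; c=Ti[:3,:3]@q[n]+Ti[:3,3]; r.append(((K@c/c[2])[:2]-o)*w)
        return np.concatenate(r)
    s=least_squares(res,np.load('model.npz')['x']); return s
E
python3 - <<'E'
from fit import *
W=[('w2','lug',(438,265.5),1),('w2','eye',(320.5,297),1),('w2','hand',(322,230),1)]
T=[('t0','lug',(372.8,211.2),.5),('t0','eye',(426,232),.5),('t0','hand',(388.2,261.6),.5)]
S=[('s0','lug',(305,204.5),.5),('s0','eye',(333.4,164),.5),('s0','hand',(360,172),.5)]
for o in (W,W+T,W+T+S):
    s=fit(o); print(s.x.round(4),s.fun.round(1))
im,P,d=load('w2')
for n,(u,v) in dict(lug=(452,262),lug2=(425,270),bar=(318,180),eye=(310,310),hand=(322,230)).items(): print(n,np.median(P[v-2:v+3,u-2:u+3].reshape(-1,3),0).round(4))
L,M,_=model(); print('model normal ht',L@M[:,2])
for n,(u,v) in dict(lug=(452,262),lug2=(425,270),bar=(318,180),eye=(310,310)).items(): print(n,np.median(P[v-2:v+3,u-2:u+3].reshape(-1,3)@M[:,2]).round(4))
E
```

```text
[ 0.5944 -0.2043  0.1331 -0.0668  0.6687] [ 0.2  0.2  0.2 -0.4 -0.3  0.1]
[ 0.5944 -0.2042  0.1333 -0.0671  0.6682] [ 0.2  0.3  0.2 -0.4 -0.3  0.1 -0.   0.1  0.2  0.  -0.   0.1]
[ 0.5946 -0.2045  0.1325 -0.066   0.67  ] [ 0.1  0.1  0.2 -0.6 -0.2  0.1  0.   0.1  0.3  0.   0.1  0.1 -0.2 -0.4
 -0.4 -0.7 -0.3 -0.2]
lug [ 0.5976 -0.1926  0.1306]
lug2 [ 0.588  -0.2126  0.1423]
bar [ 0.4659 -0.2333  0.1445]
eye [ 0.5538 -0.3113  0.1858]
hand [ 0.4925 -0.2233  0.198 ]
model normal ht 0.0377134802208248
lug 0.0383
lug2 0.0383
bar 0.0256
eye 0.0254
```

```bash
sed -i 's/dz=.006/dz=.001/g' h.py
python3 - <<'E'
from fit import *
np.savez('model.npz',x=[.5944,-.2042,.1333,-.0671,.6682])
th=.6682; print(rel(bar(th,.09,.06),bfr(th)),rel(bar(th,.09,.032),bfr(th)))
E
```

```text
[0.37, -0.34, 8.61, -0.08, -0.02, 0.01] [0.37, -0.34, 11.41, -0.08, -0.02, 0.01]
```

```bash
python3 -m inch '[[0,0.4,-0.3,3,0,0,0],[0,0.4,-0.3,6,0,0,0],[0,0.4,-0.3,9,0,0,0],[0,0.4,-0.3,11.4,0,0,0],[0,0.4,-0.3,11.4,0,0,0],[155,0.4,-0.3,11.4,0,0,0],[155,0.4,-0.3,11.4,0,0,0],[155,0.4,-0.3,11.4,0,0,0],[155,0.4,-0.3,11.4,0,0,0],[155,0.4,-0.3,11.4,0,0,0]]'
python3 - <<'E'
from h import *
for th in (.55,.42,.3,.2,.1,0,-.03,-.06): print(th,rel(bar(th,.09,.032),bfr(th)))
E
```

```text
time: 3.9
tool_pos: [0.4935, -0.2354, 0.1791]
eef_rot: [0.228, 0.883, 0.392, -0.12]
force: [0.7, 0.1, 1.2]
gripper_width: 0.0334
0.55 [1.01, -0.12, 0.07, -0.03, -0.07, -6.76]
0.42 [2.16, -0.34, 0.07, -0.03, -0.07, -14.21]
0.3 [3.19, -0.66, 0.07, -0.02, -0.07, -21.08]
0.2 [4.01, -1.03, 0.07, -0.02, -0.07, -26.81]
0.1 [4.79, -1.47, 0.08, -0.02, -0.07, -32.54]
0 [5.52, -2.0, 0.08, -0.01, -0.07, -38.27]
-0.03 [5.73, -2.17, 0.08, -0.01, -0.07, -39.99]
-0.06 [5.94, -2.34, 0.08, -0.01, -0.08, -41.71]
```

```bash
python3 -m inch '[[155,0.5,-0.05,0,0,0,-3.4],[155,1,-0.1,0,0,0,-6.8],[155,1.6,-0.2,0,0,0,-10.5],[155,2.2,-0.35,0,0,0,-14.2],[155,2.7,-0.5,0,0,0,-17.7],[155,3.2,-0.66,0,0,0,-21],[155,3.6,-0.85,0,0,0,-24],[155,4,-1,0,0,0,-26.8],[155,4.4,-1.25,0,0,0,-29.7],[155,4.8,-1.47,0,0,0,-32.5],[155,5.2,-1.7,0,0,0,-35.4],[155,5.2,-1.7,0,0,0,-35.4]]'
python3 - <<'E'
from h import *
print(rel(bar(0,.09,.032),bfr(0)))
for th in (-.02,-.04,-.06,-.07): print(th,rel(bar(th,.09,.032),bfr(0)))
shot('wrist','w3'); p,r,o=pose(); print(r.inv().apply(o['force']))
E
```

```text
time: 5.1
tool_pos: [0.5157, -0.1923, 0.1536]
eef_rot: [0.181, 0.722, 0.642, -0.184]
force: [-0.0, 0.1, 0.3]
gripper_width: 0.0338
[0.44, -0.09, 0.09, 0.05, -0.06, -2.82]
-0.02 [0.62, -0.1, 0.09, 0.05, -0.06, -2.82]
-0.04 [0.8, -0.12, 0.09, 0.05, -0.06, -2.82]
-0.06 [0.98, -0.13, 0.09, 0.05, -0.06, -2.82]
-0.07 [1.07, -0.14, 0.09, 0.05, -0.06, -2.82]
[0.16316292 0.14435021 0.2250963 ]
```

View pics/w3.png

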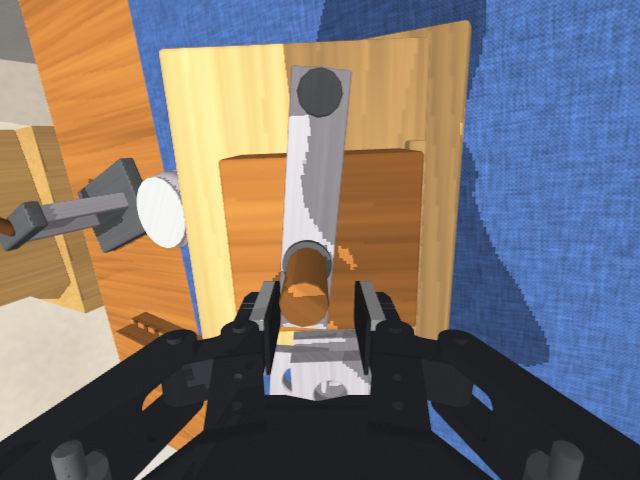

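The bar is moving: the post at (305,290) rests on the left (upslope) pad, and the eye at (290,380) is nearly at the lug hole at (330,388). I'll push slowly to the stop.

```bash
python3 -m inch '[[155,0.25,-0.05,0,0,0,-1.5],[155,0.45,-0.1,0,0,0,-2.8],[155,0.6,-0.1,0,0,0,-2.8],[155,0.75,-0.1,0,0,0,-2.8]]'; python3 -m inch '[[155,0.1,0,0,0,0,0],[155,0.2,0,0,0,0,0]]';  python3 - <<'E'
from h import *
p,r,o=pose(); print(r.inv().apply(o['force']),rel(bar(0,.09,.032),bfr(0)))
E
```

```text
time: 5.55
tool_pos: [0.5157, -0.1858, 0.15]
eef_rot: [0.177, 0.706, 0.659, -0.188]
force: [1.6, -2.4, 1.8]
gripper_width: 0.0338
time: 5.75
tool_pos: [0.5159, -0.184, 0.149]
eef_rot: [0.177, 0.707, 0.659, -0.188]
force: [2.7, -2.5, 0.8]
gripper_width: 0.0333
[-2.41970874  2.82373758  0.51666281] [-0.51, -0.03, 0.1, 0.08, -0.07, -0.17]
```

```bash
python3 -m inch '[[155,0.1,0,0,0,0,0],[155,0.2,0,0,0,0,0]]'; python3 -m inch '[[155,0.1,0,0,0,0,0],[155,0.2,0,0,0,0,0]]';  python3 - <<'E'
from h import *
p,r,o=pose(); print(r.inv().apply(o['force']),rel(bar(0,.09,.032),bfr(0)))
E
```

```text
time: 5.95
tool_pos: [0.5161, -0.1828, 0.1483]
eef_rot: [0.178, 0.707, 0.659, -0.188]
force: [2.3, -5.2, 3.8]
gripper_width: 0.0337
time: 6.15
tool_pos: [0.5161, -0.1828, 0.1482]
eef_rot: [0.178, 0.707, 0.658, -0.189]
force: [1.1, -8.4, 6.1]
gripper_width: 0.0331
[-10.23769624   1.74835858  -1.14320207] [-0.65, -0.04, 0.1, 0.06, 0.14, -0.27]
```

Motion has stopped and the force is rising, so this is the stop. One firm push, then release and retreat.

```bash
python3 -m inch '[[155,0.2,0,0,0,0,0],[155,0.3,0,0,0,0,0],[155,0.3,0,0,0,0,0]]'; python3 -m inch '[[155,-0.3,0,0,0,0,0],[0,-0.6,0,0,0,0,0],[0,-0.6,0,0,0,0,0],[0,-0.6,0,0,0,0,0],[0,-0.6,0,0,0,0,0],[0,-0.6,0,-4,0,0,0],[0,-0.6,0,-8,0,0,0],[0,-0.6,-2,-12,0,0,0],[0,-0.6,-4,-13,0,0,0],[0,-0.6,-4,-13,0,0,0],[0,-0.6,-4,-13,0,0,0]]';  python3 - <<'E'
from h import *
p,r,o=pose(); print(r.as_matrix().round(3)); shot('wrist','w4')
a=cv2.imread('pics/w4.png')[40:400,120:520]; cv2.imwrite('pics/c4.png',cv2.resize(a,(660,594),interpolation=2))
print(rel([.552,.1188,.26],frame([0,0,-1],[1,.1,0])))
E
```

```text
time: 6.45
tool_pos: [0.5161, -0.1828, 0.1481]
eef_rot: [0.18, 0.707, 0.657, -0.19]
force: [1.9, -9.3, 7.3]
gripper_width: 0.034
time: 7.55
tool_pos: [0.4803, -0.1193, 0.2632]
eef_rot: [0.18, 0.707, 0.657, -0.19]
force: [0.2, 0.5, 0.4]
gripper_width: 0.0857
[[ 0.064  0.997 -0.032]
 [ 0.861 -0.072 -0.504]
 [-0.505  0.005 -0.863]]
[21.12, 5.41, -12.03, 21.37, 25.05, 78.05]
```

View pics/c4.png

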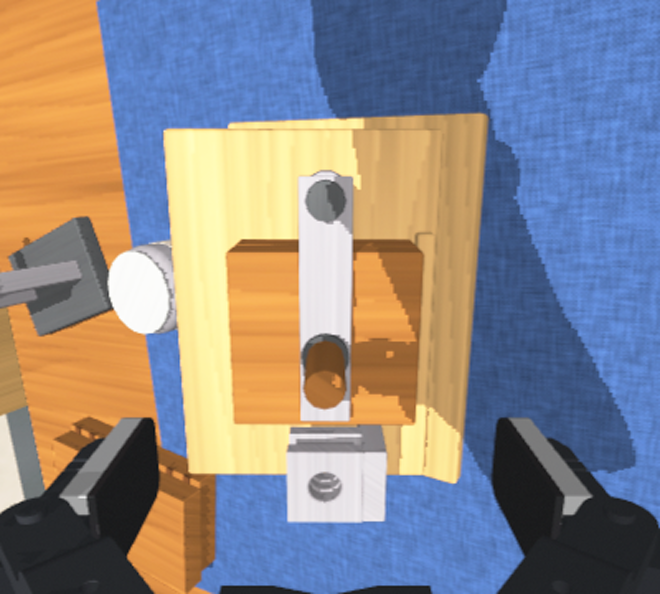

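The crop shows the bar in the fork, with post and eye in line at crop column 325 and the eye concentric in the lug hole at (325,486). Now the pin.

```bash
python3 -m inch '[[0,2,0,-4,2,2.5,8],[0,6,1,-6,5,6,18],[0,10,2,-8,8,9,28],[0,14,3,-10,10,12,38],[0,21,5.4,-12,13,16,48],[0,21,5.4,-12,16,20,58],[0,21,5.4,-12,19,22,68],[0,21,5.4,-12,21.4,25,78],[0,21.1,5.4,-12,21.4,25,78],[0,21.1,5.4,-12,21.4,25,78],[0,21.1,5.4,-12,21.4,25,78],[0,21.1,5.4,-12,21.4,25,78]]'
python3 - <<'E'
from h import *
L,M,_=model(); h=L@M[:,2]
print('lug from w4',ray('w4',(317,334.5),h,M[:,2]),'model',L)
shot('wrist','w5'); p,r,o=pose(); print(p,np.round(o['q'],2)); print(rel([.552,.1188,.103],frame([0,0,-1],[1,.1,0])))
E
```

```text
time: 8.8
tool_pos: [0.552, 0.118, 0.2592]
eef_rot: [0.001, 0.999, 0.051, -0.001]
force: [0.4, -0.1, -0.2]
gripper_width: 0.0852
lug from w4 [ 0.59450331 -0.20405368  0.13436641] model [ 0.59443352 -0.20370113  0.13416603]
[0.55212248 0.11856427 0.25918696] [-0.38  0.39  0.18  1.6  -0.07  1.17 -0.08]
[0.03, -0.04, 15.62, 0.07, 0.16, 0.22]
```

View pics/w5.png

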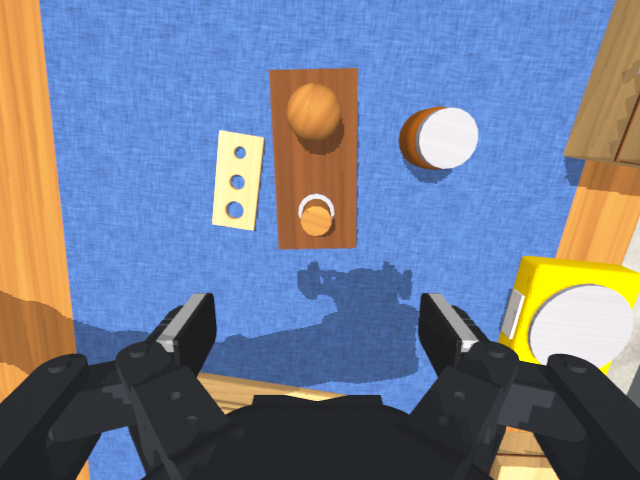

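The wrist view puts the knob top at (316,222), on the jaws' centre column, with the tamper well clear at (315,110). Descend and grip.

```bash
python3 -c "
from h import *
print(ray('w5',(316,221.5),.121))"
python3 -m inch '[[0,0,0,4,0,0,0],[0,0,0,8,0,0,0],[0,0,0,12,0,0,0],[0,0,0,15.4,0,0,0],[0,0,0,15.4,0,0,0],[255,0,0,15.4,0,0,0],[255,0,0,15.4,0,0,0],[255,0,0,15.4,0,0,0],[255,0,0,15.4,0,0,0],[255,0,0,15.4,0,0,0],[255,0,0,15.4,0,0,0],[255,0,0,15.4,0,0,0]]'
```

```text
[0.55136251 0.1186922  0.121     ]
time: 10.05
tool_pos: [0.5522, 0.1186, 0.1069]
eef_rot: [0.0, 0.999, 0.052, -0.0]
force: [-1.8, 0.4, 8.3]
gripper_width: 0.0235
```

```bash
python3 -m inch '[[255,0,0,0,0,0,0],[255,0,0,0,0,0,0],[255,0,0,0,0,0,0]]'; python3 -m inch '[[255,0,0,-1,0,0,0],[255,0,0,-2,0,0,0],[255,0,0,-3,0,0,0],[255,0,0,-3,0,0,0]]'
python3 - <<'E'
from h import *
shot('wrist','w6'); shot('side','s6')
im,P,d=load('w6'); 
a=cv2.imread('pics/w6.png')[200:440,180:460]; b=cv2.imread('pics/s6.png')[200:440,180:460]
cv2.imwrite('pics/c6.png',cv2.resize(np.hstack([a,b]),(800,343),interpolation=2))
E
```

```text
time: 10.35
tool_pos: [0.5523, 0.1186, 0.1071]
eef_rot: [0.0, 0.999, 0.052, -0.0]
force: [-1.0, -0.3, 1.3]
gripper_width: 0.0236
time: 10.75
tool_pos: [0.5534, 0.1187, 0.1391]
eef_rot: [-0.0, 0.999, 0.052, 0.001]
force: [1.0, 0.6, -2.7]
gripper_width: 0.0235
```

View pics/c6.png

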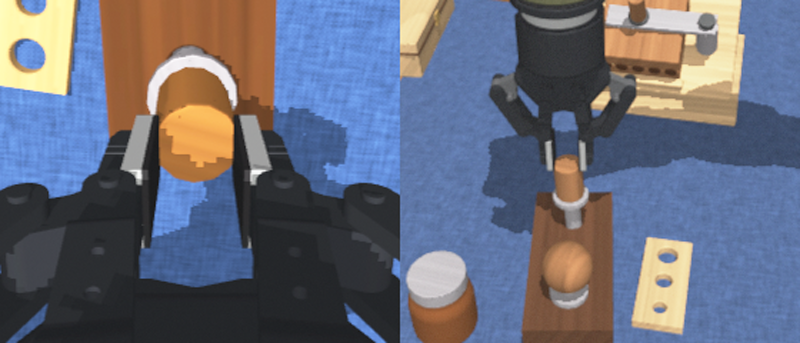

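Gripped and lifted: the collar is clear of the block in both halves, and the bar is still closed in the background. I'll lift clear and carry it above the lug along the hole's axis, then measure the pin in the hand from depth.

```bash
cat >> h.py <<'E'
def lfr():
    L,M,_=model(); return frame(-M[:,2],M[:,1])
def lp(x,y,z):
    L,M,_=model(); return L+M@np.array([x,y,z])
E
python3 - <<'E'
from h import *
print(rel([.552,.1188,.30]),rel([.58,0,.31],lfr()),rel(lp(0,0,.15),lfr()))
E
```

```text
[-0.03, -0.02, -16.24, 0.0, 0.0, 0.0] [1.52, 12.09, -17.24, -29.91, -2.59, 9.57] [2.12, 25.11, -12.64, -29.91, -2.59, 9.57]
```

```bash
python3 -m inch '[[255,0,0,-4,0,0,0],[255,0,0,-8,0,0,0],[255,0,0,-12,0,0,0],[255,0,0,-16,0,0,0],[255,0.5,3,-17,-5,-0.5,1.6],[255,1,7,-17.2,-11,-1,3.5],[255,1.5,11,-17.2,-17,-1.5,5.5],[255,1.7,15,-17,-23,-2,7.5],[255,1.9,19,-15.5,-29.9,-2.6,9.6],[255,2.1,23,-13.5,-29.9,-2.6,9.6],[255,2.1,25.1,-12.6,-29.9,-2.6,9.6],[255,2.1,25.1,-12.6,-29.9,-2.6,9.6]]'
python3 -m inch '[[255,0,0,0,0,0,0],[255,0,0,0,0,0,0]]'
python3 - <<'E'
from h import *
from scipy.optimize import least_squares
print(rel(lp(0,0,.15),lfr()),pose()[2]['q'].__repr__()[:120])
for cam in('wrist','side','top'):
    shot(cam,cam[0]+'7'); p,r,o=pose(); im,P,d=load(cam[0]+'7'); t=r.inv().apply((P-p).reshape(-1,3)); rgb=im.reshape(-1,3).astype(int)
    for nm,a,b,R0 in(('knob',0,.022,.014),('collar',.024,.034,.018),('sh1',.04,.06,.008),('sh2',.06,.084,.008),('nose',.086,.1,.005)):
        m=(t[:,2]>a)&(t[:,2]<b)&(np.hypot(t[:,0],t[:,1])<.03)&(d.ravel()>0); q=t[m]
        if m.sum()<10: continue
        s=least_squares(lambda c:np.hypot(q[:,0]-c[0],q[:,1]-c[1])-R0,[0,0],loss='soft_l1',f_scale=.001)
        print(cam,nm,m.sum(),(s.x*1000).round(1),'rms',(np.sqrt(2*s.cost/m.sum())*1000).round(2),(q.mean(0)*1000).round(1))
a=cv2.imread('pics/w7.png')[200:440,180:460]; b=cv2.imread('pics/s7.png')[60:300,180:460]
cv2.imwrite('pics/c7.png',cv2.resize(np.hstack([a,b]),(800,343),interpolation=2))
E
```

```text
time: 12.05
tool_pos: [0.5974, -0.1328, 0.2619]
eef_rot: [0.26, 0.965, -0.035, -0.011]
force: [0.2, 0.9, -1.6]
gripper_width: 0.0231
time: 12.25
tool_pos: [0.5973, -0.1322, 0.2617]
eef_rot: [0.26, 0.965, -0.035, -0.012]
force: [0.2, 0.2, -1.9]
gripper_width: 0.023
[0.19, -0.18, -0.38, 0.11, 0.38, -0.16] array([-0.36145508,  0.51730504,  0.38537427,  1.54818882,  0.36340446,
        1.18686018, -0.23993425])
wrist knob 720 [-0.8 -0.3] rms 0.29 [ -1.6 -11.9  10.3]
wrist collar 676 [-1.7  1.1] rms 1.3 [ -0.2 -10.8  25.3]
wrist sh2 170 [-3.7 -2.3] rms 0.24 [-4.3 -9.1 73.5]
side knob 128 [-1.3 -2.5] rms 0.71 [ -5.7 -12.7  10.9]
side collar 116 [-1.6 -1.6] rms 1.47 [ -6.  -12.1  26.7]
side sh1 41 [-3.5 -4. ] rms 0.55 [-6.2 -9.8 52.3]
side sh2 74 [-4.3 -4.7] rms 0.71 [ -7.2 -10.4  71.2]
top knob 102 [ 1.1 -1.5] rms 0.56 [-3.7  8.5 11.2]
top collar 99 [ 1.  -3.7] rms 1.39 [-3.1  7.3 26.3]
top sh1 21 [-0.9 -2.4] rms 0.58 [-4.5  3.2 55.8]
top sh2 53 [-1.6 -3.1] rms 0.59 [-4.4  2.3 72. ]
```

View pics/c7.png

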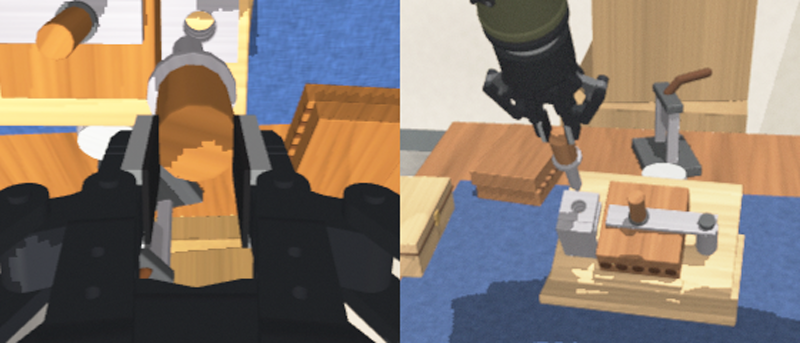

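The wrist half shows the pin held with a slight tilt, and the side half shows it above the lug with the nose pointing at the hole. The depth fits agree: the shank leans about 2.7° in −x and 1.8° in −y, which I'll cancel with the tool.

```bash
cat >> h.py <<'E'
def pinpose(h,x=0,y=0,a=(-.046,-.031,1),c=(-.0016,-.0014,.032)):
    Rc,_=R.align_vectors([[0,0,1]],[n_(a)]); tr=lfr()*Rc
    return lp(x,y,h)-tr.apply(c),tr
E
python3 - <<'E'
from h import *
for h in(.075,.06,.045,.02): print(h,rel(*pinpose(h)))
E
```

```text
0.075 [0.19, -0.12, 3.98, -1.67, 2.93, -0.13]
0.06 [0.19, -0.13, 5.48, -1.67, 2.93, -0.13]
0.045 [0.2, -0.13, 6.98, -1.67, 2.93, -0.13]
0.02 [0.21, -0.13, 9.48, -1.67, 2.93, -0.13]
```

```bash
python3 -m inch '[[255,0.2,-0.1,1,-1.7,2.9,-0.1],[255,0.2,-0.1,2.5,-1.7,2.9,-0.1],[255,0.2,-0.1,4,-1.7,2.9,-0.1],[255,0.2,-0.1,4,-1.7,2.9,-0.1],[255,0.2,-0.1,4,-1.7,2.9,-0.1]]'
python3 - <<'E'
from h import *
for h in(.075,.06,.045,.02): print(h,rel(*pinpose(h)))
from scipy.optimize import least_squares
L,M,_=model()
for cam in('wrist','side','top'):
    shot(cam,cam[0]+'8'); im,P,d=load(cam[0]+'8'); t=((P-L)@M).reshape(-1,3)
    for nm,a,b,R0 in(('sh',.03,.065,.008),('knob',.085,.1,.014)):
        m=(t[:,2]>a)&(t[:,2]<b)&(np.hypot(t[:,0],t[:,1])<.02)&(d.ravel()>0); q=t[m]
        if m.sum()<10: continue
        s=least_squares(lambda c:np.hypot(q[:,0]-c[0],q[:,1]-c[1])-R0,[0,0],loss='soft_l1',f_scale=.001)
        print(cam,nm,m.sum(),(s.x*1000).round(1),(q[:,2].mean()*1000).round(1))
    m=(abs(t[:,2])<.006)&(abs(t[:,:2]).max(1)<.035)&(d.ravel()>0)
    print(cam,'lug top x,y range, z',(np.percentile(t[m],[2,98],axis=0)*1000).round(1).tolist())
E
```

```text
time: 12.9
tool_pos: [0.5986, -0.1504, 0.2274]
eef_rot: [0.274, 0.961, -0.026, 0.013]
force: [0.7, 0.2, -1.7]
gripper_width: 0.0229
0.075 [-0.04, 0.01, 0.04, 0.01, -0.01, -0.01]
0.06 [-0.11, -0.04, 1.54, 0.01, -0.01, -0.01]
0.045 [-0.18, -0.08, 3.04, 0.01, -0.01, -0.01]
0.02 [-0.3, -0.16, 5.54, 0.01, -0.01, -0.01]
wrist sh 116 [0.2 0.6] 37.4
wrist knob 456 [0.4 0.6] 93.0
wrist lug top x,y range, z [[-34.3, -23.3, 1.5], [15.5, 23.2, 4.4]]
side sh 72 [-2.5 -0.1] 45.1
side knob 73 [-2.1 -0. ] 92.6
side lug top x,y range, z [[-34.1, -25.3, -3.5], [19.0, 22.1, 4.9]]
top sh 56 [-0.4  2.7] 43.0
top knob 66 [-0.8  2.7] 92.2
top lug top x,y range, z [[-32.6, -22.5, -5.0], [23.2, 23.8, 5.3]]
```

```bash
python3 -m inch '[[255,-0.15,0,0.5,0,0,0],[255,-0.2,-0.05,1,0,0,0],[255,-0.2,-0.05,1.5,0,0,0],[255,-0.2,-0.05,1.7,0,0,0]]'; python3 -c "
from h import *
p,r,o=pose(); print(r.inv().apply(o['force']),rel(*pinpose(.045,y=-.001)),rel(*pinpose(.02,y=-.001)))"
```

```text
time: 13.45
tool_pos: [0.5967, -0.1593, 0.2124]
eef_rot: [0.274, 0.961, -0.027, 0.013]
force: [0.1, 0.6, -2.4]
gripper_width: 0.0226
[-0.04907078 -1.78611256  1.66579156] [-0.08, -0.06, 1.29, 0.02, -0.01, -0.03] [-0.19, -0.14, 3.78, 0.02, -0.01, -0.03]
```

```bash
python3 -m inch '[[255,-0.05,-0.03,0.5,0,0,0],[255,-0.1,-0.06,1,0,0,0],[255,-0.1,-0.06,1.3,0,0,0]]'; python3 -c "
from h import *
p,r,o=pose(); print(r.inv().apply(o['force']),rel(*pinpose(.045,y=-.001)),rel(*pinpose(.02,y=-.001)))"
```

```text
time: 13.75
tool_pos: [0.5956, -0.1659, 0.2004]
eef_rot: [0.274, 0.961, -0.027, 0.013]
force: [-0.4, 0.6, -2.1]
gripper_width: 0.0233
[-0.48225516 -1.55505475  1.4475131 ] [0.05, 0.0, -0.08, 0.03, 0.04, -0.02] [-0.06, -0.08, 2.42, 0.03, 0.04, -0.02]
```

```bash
python3 -m inch '[[255,0,-0.03,0.7,0,0,0],[255,-0.03,-0.05,1.4,0,0,0],[255,-0.06,-0.08,2,0,0,0],[255,-0.06,-0.08,2.4,0,0,0]]'; python3 -c "
from h import *
p,r,o=pose(); print(r.inv().apply(o['force']),rel(*pinpose(.02,y=-.001)),rel(*pinpose(.003,y=-.001)))"
```

```text
time: 14.15
tool_pos: [0.5949, -0.1783, 0.1789]
eef_rot: [0.275, 0.961, -0.027, 0.012]
force: [0.4, -0.6, -2.7]
gripper_width: 0.0235
[ 0.34352858 -0.9034848   2.60729753] [0.04, 0.0, -0.07, 0.04, 0.09, -0.02] [-0.04, -0.05, 1.63, 0.04, 0.09, -0.02]
```

```bash
python3 -m inch '[[255,0,-0.02,0.5,0,0,0],[255,-0.02,-0.04,1,0,0,0],[255,-0.04,-0.05,1.6,0,0,0],[255,-0.04,-0.05,1.6,0,0,0]]'; python3 -m inch '[[255,0,0,0.2,0,0,0],[255,0,0,0.4,0,0,0]]'; python3 -c "
from h import *
p,r,o=pose(); print(r.inv().apply(o['force']),rel(*pinpose(.0,y=-.001)))"
```

```text
time: 14.55
tool_pos: [0.5942, -0.1869, 0.1643]
eef_rot: [0.275, 0.961, -0.027, 0.012]
force: [-0.3, 0.0, -2.3]
gripper_width: 0.0228
time: 14.75
tool_pos: [0.5949, -0.1876, 0.163]
eef_rot: [0.274, 0.961, -0.027, 0.013]
force: [-10.5, 18.7, 32.4]
gripper_width: 0.0232
[-10.08313818   1.78534552 -37.47181049] [-0.03, -0.01, 0.09, 0.02, 0.05, -0.03]
```

Contact came with the collar at the expected height. I'll ease off, release, back out along the axis and check.

```bash
python3 -m inch '[[255,0,0,-0.1,0,0,0],[255,0,0,-0.1,0,0,0],[90,0,0,-0.1,0,0,0],[90,0,0,-0.1,0,0,0],[90,0,0,-0.1,0,0,0],[90,0,0,-0.1,0,0,0],[90,0,0,-3,0,0,0],[90,0,0,-6,0,0,0],[90,0,0,-10,0,0,0],[90,0,0,-12,0,0,0],[90,0,0,-12,0,0,0]]'
python3 - <<'E'
from h import *
from scipy.optimize import least_squares
L,M,_=model()
fs=[]
for cam in('wrist','side','top'):
    f=cam[0]+'9'; shot(cam,f); im,P,d=load(f); t=((P-L)@M).reshape(-1,3); ok=d.ravel()>0
    m=ok&(np.hypot(t[:,0],t[:,1])<.012)&(abs(t[:,2]-.046)<.008); q=t[m]
    A=np.c_[q[:,:2],np.ones(len(q))]; c=np.linalg.lstsq(A,q[:,2],rcond=None)[0]; print(cam,'knob top z at ctr, slopes',len(q),c.round(3), 'median',np.median(q[:,2]).round(4))
    l=ok&(abs(t[:,2])<.004+.003)&(abs(t[:,0])<.02)&(abs(t[:,1])<.021)&(np.hypot(t[:,0],t[:,1])>.0195); print('  lug top',l.sum(),np.median(t[l][:,2]).round(4))
    for lo,hi in((.015,.025),(.03,.04)):
        m=ok&(np.hypot(t[:,0],t[:,1])<.022)&(t[:,2]>lo)&(t[:,2]<hi); q=t[m]
        s=least_squares(lambda c:np.hypot(q[:,0]-c[0],q[:,1]-c[1])-.014,[0,0],loss='soft_l1',f_scale=.001); print('  axis',lo,m.sum(),(s.x*1000).round(1))
a=cv2.resize(cv2.imread('pics/s9.png')[140:290,230:430],(400,300),interpolation=2); b=cv2.resize(cv2.imread('pics/w9.png')[60:420,110:530],(400,343),interpolation=2)[:300]
c=cv2.resize(cv2.imread('pics/t9.png')[100:340,100:500],(500,300),interpolation=2); 
e=cv2.resize(cv2.imread('pics/s9.png')[160:270,270:400],(300,254),interpolation=2)
cv2.imwrite('pics/c9.png',np.vstack([np.hstack([a,b]),np.hstack([c,np.vstack([e,np.zeros((46,300,3),np.uint8)])])]))
E
```

```text
time: 15.85
tool_pos: [0.5955, -0.1223, 0.2672]
eef_rot: [0.274, 0.961, -0.026, 0.015]
force: [0.9, -0.3, -0.0]
gripper_width: 0.0553
wrist knob top z at ctr, slopes 664 [-0.006 -0.011  0.047] median 0.0467
  lug top 469 0.0008
  axis 0.015 68 [-0.7 -2.2]
  axis 0.03 88 [-0.7 -2.1]
side knob top z at ctr, slopes 104 [-0.026 -0.028  0.047] median 0.0475
  lug top 97 0.0021
  axis 0.015 42 [-3.6 -1.3]
  axis 0.03 44 [-3.6 -1.1]
top knob top z at ctr, slopes 133 [-0.145  0.072  0.048] median 0.0481
  lug top 83 0.0023
  axis 0.015 30 [-2.3  1.2]
  axis 0.03 32 [-2.4  1.2]
```

View pics/c9.png

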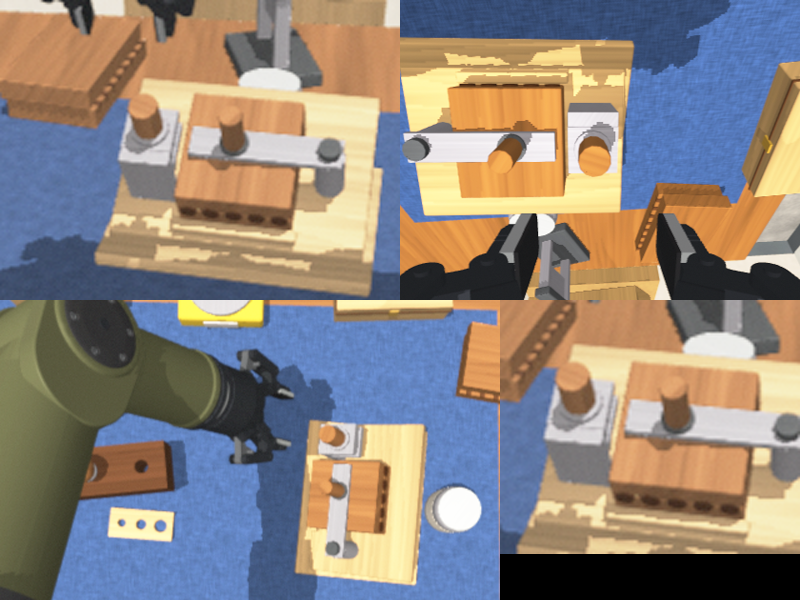

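The pictures show the bar in the fork and the pin upright in the lug with its collar on the plate. Knob top above lug top measures 45.9, 45.4 and 45.8 mm (46 when seated), and the axis is square to the lug. The gripper is clear, so I'm handing in.

```bash
python3 -c "
from h import *
print(env.sign_off())"
```

```text
the job is handed in; nothing more can be done
None
```

The press is closed and pinned, and I handed the job in at about 16 s of the 64 s allowed.

- **Bar:** I pushed it by its handle post down the slope until it stopped moving. The force rose to about 10–12 N there, and the eye then showed concentric in the lug's hole.
- **Pin:** I lifted the cylindrical-knob pin from the block, cancelled its roughly 3° lean in the grip, and lowered it through the lug and the bar's eye. It met only its own weight until the collar touched the lug. The contact force there was about 38 N at the wrist, well under the 120 N limit.
- **Last checks:** The knob top stands 45.9, 45.4 and 45.8 mm above the lug's top in the three cameras, against 46 mm when seated. The pin's axis is square to the lug and the gripper is clear. The gripper never went near the tamper or the other loose items. In the last top view the tin and gauge were where they started. The arm hid part of that view, so I did not re-check the tamper or the glue jar.
- **Disagreements:**
  - The cameras differed by 2–3 mm on sideways position, which is about their calibration error.
  - The top camera's tilt estimate for the knob's top face was off (slopes 0.15 and 0.07), unlike the wrist's (about 0.01). I put this down to the few and noisy points it had.
  - The gripper read 23 mm while holding the 28 mm knob, and I never explained that, but the hold stayed firm.

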